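# Shorten a tripod leg to its tape mark and lock its cam lever

## Robot

A 7-joint arm with a two-finger parallel gripper is mounted at the origin on the work surface. World frame = base frame: x ahead of the robot, y to its left, z up, the work surface at z = 0. Lengths are in mm, angles in rad, forces in N, time in s.
With the tool pointing down it reaches from about 350 to 900 mm from the base axis. Payload 19.9 kg.
Tool frame: the origin (TCP) lies midway between the tips of the shut fingers; the grasp point (between the pads) lies 19 mm behind it; y points along the fingers, z is the direction in which the jaws open and shut, and the axes are right-handed (so a half turn about y gives the same grasp; the last joint's range is limited). The gripper opens to 85 mm and grips with 20 to 120 N. Pads are 22 mm wide; open, the fingers measure 114 mm over their backs; the gripper's body (76 mm by 85 mm) begins 54 mm behind the grasp point. The pads swing forward as they close: fully open they stand 13 mm farther back than shut.
Start: joints at [-1.333, 0.417, -0.01, 1.614, 0.005, 1.111, -0.053], TCP at [172.592, 600.677, 231.26] pointing down, gripper open.
Joint ranges: [-2.81, 2.81], [-0.39, 2.02], [-1.27, 1.25], [0.06, 2.57], [-1.19, 4.33], [0.19, 2], [-2.82, 2.82]. Speed limits (rad/s): [1.89, 1.89, 2.39, 2.39, 3.01, 3.01, 3.01].

## Interface

Orientations are given as a unit quaternion [x, y, z, w].
In Python, from rig import ctrl gives the robot as it stands. Calls block until the motion is done:
- ctrl.move_ptp(position, orientation): joint-space move of the TCP to a pose.
- ctrl.move_l(position, velocity=150, rotation=None, f_stop=None): straight line of the TCP; rotation=None keeps the orientation; velocity is the mean speed in mm/s. With f_stop (N) it stops when the force on the tool has changed by that much, and returns True; else False.
- ctrl.set_joints(angles): joint-space move.
- ctrl.set_gripper(opening, f_grip=None): finger opening in mm; f_grip is the grip in N (None keeps the last); returns when the fingers have stopped.
- ctrl.sleep(seconds).
- ctrl.solve_ik(position, orientation): joint angles nearest the present ones, or None.
- ctrl.read_state(): the state.
- ctrl.camera(name): name is "scene" or "side" or "wrist"; returns a dict with "image" (480x640x3 uint8, blue, green, red), "range_z" (480x640 float32, mm along the optical axis (not along the pixel's ray), 0 where there is no reading), "fov_y" (degrees; the focal length in pixels is half the picture's height over the tangent of half this angle, whatever the lens; pixels are square), "cx", "cy" (the principal point, pixels), "R" (3x3) and "t" (3): a world point X has camera coordinates R X + t; the wrist camera has in their place "hand_eye" (4x4, takes a point from camera to tool coordinates, whose origin is the TCP and whose axes are the tool frame's). Camera axes: x right, y down, z forward; pixel columns grow to the right and rows downward; lengths in mm; the calibration is good to about 2 mm. A picture is of the moment at which its call begins: read the wrist's pose just before it.
A pose or a line that the arm cannot do raises ctrl.Unreachable and nothing moves.
- ctrl.finish_job(): hands the job in, once; it reports no verdict.
The state is a dict: "time_s": time; "joint_pos": joint angles; "joint_velocities": joint speeds; "joint_efforts": joint torques, N m; "eef_pos": TCP position; "ee_rot": TCP orientation; "ft_force": force on the tool from outside, world axes, zero at the start; "wrist_torque": the same for the moment, N m; "width": finger opening in mm.
Only numpy, scipy, OpenCV 4.12 (cv2) and the standard library are available. Lean on these libraries where they do the work, as an engineer would, in place of code of your own. Each camera call takes 0.05 s, during which the arm holds its last target. There are 200 camera calls.

## Task

A folded tripod lies on the yellow mat with its upper leg pulled out too far and that leg's red cam lever open. Push the upper leg in until the rim of its collar just meets the edge of the blue tape, then hold it there: first brace one finger on the side of the leg away from the lever, and with that finger kept on the leg squeeze the lever fully shut against the leg with the other. Finish while still holding the leg firmly like that, at its mark and with the lever shut; leave the tripod lying where it is and everything else alone.

Things in the scene. Friction and masses are not known exactly. Their poses are not given: they have to be found in the camera images.
- tripod: Folded tripod, loose, 1.3 kg, lying on two legs on the mat; 430 long, 94 wide, 85 tall. Origin on its underside, below the upper leg. x runs along the legs from head to feet, z up, y to the side where the upper leg's lever stands. Upper leg's axis: y = 0, 70 mm above the origin, along x. Below it, collar to foot, nothing is higher than 46 mm. Lower legs, pushed in and locked, have red levers too: leave them.
- leg: Sliding part of the upper leg: black collar (radius 15, 30 mm long), then dark tube and rubber foot. Origin: the collar's middle, on the leg's axis; axes as the tripod's. Slides along x on the bright inner tube (radius 9); to -x (towards the head) shortens the leg. Starts 25 to 85 mm too long. Friction 2 N with the lever open, stays where left; the shut lever clamps it.
- leg_tube: Dark steel outer tube of the sliding leg, radius 12, 220 mm long, rigid with the collar; origin: its end at the collar, on the axis, 15 mm to +x of leg; runs to +x and ends in a rubber foot (radius 14). The plain tube is the place to grip the leg.
- collar_rim (a point): Centre of the collar's end face towards the head (15 mm to -x of leg), on the leg's axis. It must come level with tape_edge along the leg.
- tape_edge (a point): Centre, on the leg's axis, of the blue tape's edge that faces the collar; axes as the tripod's. The tape (8 mm wide, flat on the bright inner tube, fixed there, at a place that varies) extends from here to -x. The x of collar_rim in this frame is the remaining gap (positive: leg too long).
- lever_pin (a point): Pin on which the cam lever turns, on the side of the collar: 17 mm to +y of leg, the pin upright (along z); moves with the leg.
- lever (a joint): Upper leg's cam lever, rad: 0 shut (stop), 0.75 fully open; starts at 0.6 to 0.73, stays where left. Red blade 44 mm long from the pin, 5 thick, 14 high, at the leg axis's height. Shut, it lies along the tube towards the foot, outer face 19.5 mm to +y of the leg's axis; open, its tip is 44 to 49 mm from the axis, 32 to 36 mm to +x of the pin. Needs 3 to 12 N at the tip; pushing it drags an unheld leg along.
- lever_tip (a point): Free end of the upper leg's lever blade, 44 mm from the pin.
- tweezer_rest: Aluminium rest, 70 x 22 x 19 mm, on the mat beside the tripod on its -y side; origin under its centre. Leave alone.
- tweezers: Steel tweezers, 118 mm, lying on the rest. Leave alone.
- lens_cap: Black lens cap, 52 mm across, 9 mm thick, on the mat. Leave alone.
- file_stand: White slotted plastic stand, 50 x 110 x 40 mm, with a needle file with a blue handle upright in it (top 141 mm above the surface), on the right; origin under the stand. Leave alone.
- bowl: Blue ceramic bowl with a white lid, 116 mm across, 55 mm tall, on the left. Leave alone.
- bowl_lid: White lid lying on the bowl, 124 mm across, knob 34 mm up. Leave alone.
- tape_roll: Roll of blue tape lying flat, 100 mm across, 24 mm tall, on the right near the robot. Leave alone.
- phone_clamp: Black phone clamp, 78 mm long, 44 mm tall, on the left near the robot. Leave alone.

How it is judged:
By the outcome, as a careful person would: the job done as asked, in the order asked, and still so for the second after the job is handed in, while the arm keeps its last pose, push and grip.
It also fails if it takes over 45 s, if anything falls off the work surface, if the arm or the gripper's body presses on something with over 40 N, if the wrist force passes 120 N, or if a joint passes its speed limit or range.

## Working session

There is one attempt and no reset: what is moved stays moved. The work goes in short steps, each a Python script; the robot and the scene stay as the last script left them, time stands still between calls to the robot, and variables do not carry over. Pictures are saved under pics/ and viewed, about 8 in all and at most 12, crops included, and the job is handed in when it is done.

```bash
ls; mkdir -p pics; python3 - <<'E'
from rig import ctrl
import cv2,numpy as np
s=ctrl.read_state();print(s)
for n in("scene","side"):
    c=ctrl.camera(n);cv2.imwrite(f"pics/{n}0.png",c["image"]);np.savez(f"{n}0.npz",**c)
    print(n,c["fov_y"],c["cx"],c["cy"],c["R"],c["t"])
E
```

```text
pics
{'time_s': 0.0, 'joint_pos': array([-1.33252488,  0.41800037, -0.01034592,  1.61416602,  0.0046983 ,
        1.11068161, -0.05297864]), 'joint_velocities': array([-0.00121486,  0.00104896, -0.00125854, -0.0007257 ,  0.00128812,
       -0.00092686,  0.00100583]), 'joint_efforts': array([-1.26604740e-03, -8.64438629e+01,  6.77858647e-01, -4.34906209e+01,
        1.90439529e-02,  7.17457122e-03,  5.56593960e-06]), 'eef_pos': array([172.47578656, 600.37567708, 230.64701662]), 'ee_rot': array([ 0.70063679, -0.09860318,  0.09853287, -0.69976909]), 'ft_force': array([ 0.24257107,  0.47127489, -0.56981899]), 'wrist_torque': array([ 0.09593288, -0.00082384, -0.02094233]), 'width': 85.24038933383115}
scene 46.350339474625095 316.0052060756632 239.05083638269863 [[-0.42931614  0.90311137 -0.00880416]
 [ 0.4792313   0.21953    -0.84979053]
 [-0.76552271 -0.36904801 -0.52704701]] [ 257.41777597 -219.18207856 2017.54037321]
side 54.13559389069342 321.88198921192014 236.81140764464982 [[ 0.96919921 -0.24627197  0.00173437]
 [-0.13023184 -0.51847696 -0.84511615]
 [ 0.20902765  0.81886004 -0.53457991]] [-558.55134098  164.77369238 1138.0689508 ]
```

View pics/scene0.png

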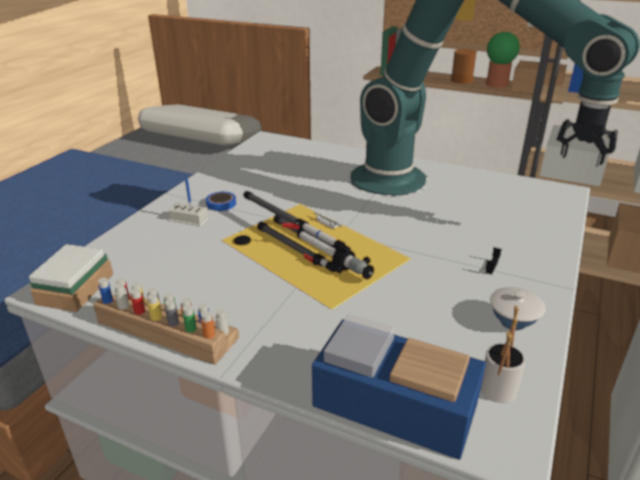

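View pics/side0.png

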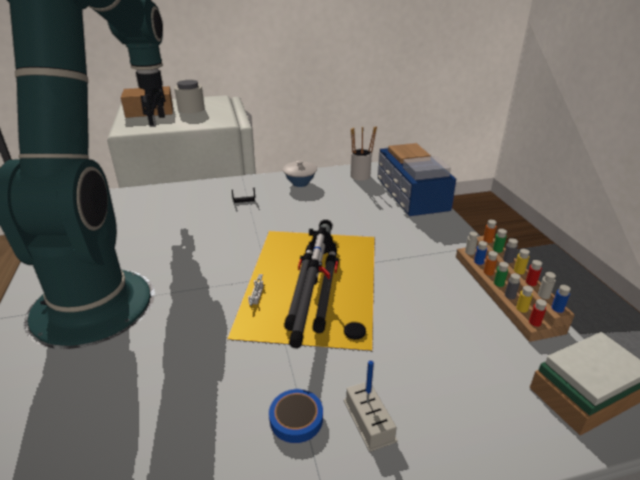

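Scene: tripod's head is at side (325,228), upper foot at (296,335), so the legs point to -y world and the lever side is +x world. Its red lever is near side (320,268). I'll deproject those points, then look from the wrist.

```bash
cat > h.py <<'E'
from rig import ctrl
import cv2,numpy as np
from scipy.spatial.transform import Rotation as Ro
def foc(c): return 240/np.tan(np.radians(float(c["fov_y"]))/2)
def ext(c,s=None):
    """camera->world R,t"""
    if "hand_eye" in c:
        H=np.array(c["hand_eye"]);Rw=Ro.from_quat(s["ee_rot"]).as_matrix()
        return Rw@H[:3,:3],Rw@H[:3,3]+s["eef_pos"]
    R=np.array(c["R"]);return R.T,-R.T@np.array(c["t"])
def ray(c,u,v):
    f=foc(c);return np.array([(u-c["cx"])/f,(v-c["cy"])/f,1.])
def px(c,u,v,s=None,k=1):
    R,t=ext(c,s);z=np.median(c["range_z"][int(v)-k:int(v)+k+1,int(u)-k:int(u)+k+1]);return R@(ray(c,u,v)*z)+t
def pz(c,u,v,z,s=None):
    R,t=ext(c,s);d=R@ray(c,u,v);return t+d*(z-t[2])/d[2]
def quat(ydir,zdir):
    y=np.array(ydir,float);y/=np.linalg.norm(y);z=np.array(zdir,float);z-=y*(z@y);z/=np.linalg.norm(z)
    return Ro.from_matrix(np.c_[np.cross(y,z),y,z]).as_quat()
E
python3 - <<'E'
from h import *
np.set_printoptions(precision=1,suppress=True)
c=dict(np.load("side0.npz"))
for p in[(319,246),(313,262),(304,295),(297,325),(320,268),(296,336)]:print(p,px(c,*p),pz(c,*p,75))
d=ctrl.camera("wrist");s=ctrl.read_state();print(d["hand_eye"],d["fov_y"],d["cx"],d["cy"]);print(Ro.from_quat(s["ee_rot"]).as_matrix())
E
```

```text
(319, 246) [567.3  -4.6  82.4] [570.    6.3  75. ]
(313, 262) [534.3 -77.2  87.7] [538.3 -59.8  75. ]
(304, 295) [ 486.6 -192.2   86. ] [ 489.3 -179.1   75. ]
(297, 325) [ 452.3 -281.8   85.7] [ 454.3 -270.4   75. ]
(320, 268) [548.6 -90.   76.2] [549.  -88.4  75. ]
(296, 336) [ 443.6 -314.1   87.7] [ 445.9 -301.2   75. ]
[[   0.     1.     0.3  -69.8]
 [   0.    -0.3    1.  -142.5]
 [   1.    -0.    -0.     0.5]
 [   0.     0.     0.     1. ]] 63.088775232527716 323.0901740869978 248.61072755414358
[[ 1.  -0.   0.3]
 [-0.3 -0.   1. ]
 [ 0.  -1.  -0. ]]
```

```bash
python3 - <<'E'
from h import *
np.set_printoptions(precision=3,suppress=True)
e=np.array([-.37,-.93,0]);e/=np.linalg.norm(e);y=np.cross([0,0,1],e)
P=np.array([530,-85,215.])
for sg in(1,-1):print(sg,ctrl.solve_ik(P,quat([0,0,-1],sg*y)))
ctrl.move_ptp(P,quat([0,0,-1],y))
s=ctrl.read_state();c=ctrl.camera("wrist");print(s["time_s"],s["joint_pos"],s["eef_pos"])
cv2.imwrite("pics/w1.png",c["image"]);np.savez("w1.npz",**c);np.savez("s1.npz",**s)
E
```

```text
1 [-0.63   0.396  0.92   1.874 -0.362  1.049  0.058]
-1 [ 0.944  0.483 -1.082  1.826  0.473  1.121  2.458]
2.875 [-0.631  0.396  0.919  1.874 -0.362  1.049  0.058] [530.214 -84.145 214.899]
```

View pics/w1.png

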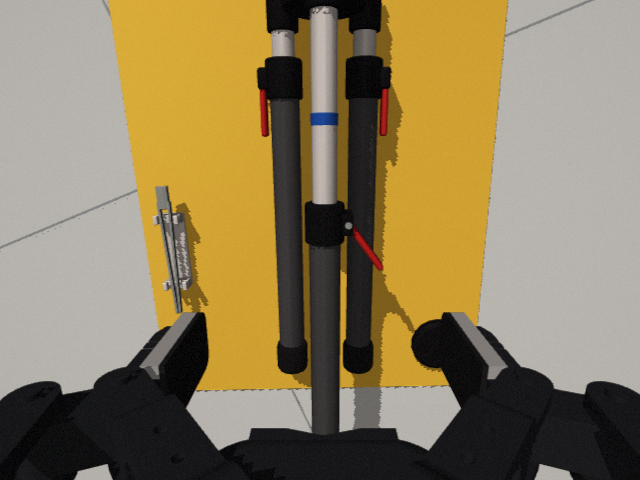

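The wrist view shows the tape's lower edge at about (324,125), the collar rim at (324,203), the pin at (349,226) and the lever tip at (381,268). The tube runs straight down at u≈325. Now the exact edges.

```bash
python3 - <<'E'
from h import *
np.set_printoptions(precision=1,suppress=True)
c=dict(np.load("w1.npz"));s=dict(np.load("s1.npz"))
im=c["image"].astype(float)
print("cam",ext(c,s)[1],ext(c,s)[0][:,2])
for r in list(range(119,131))+list(range(197,212)):print(r,im[r,320:329].mean(0))
g=im.sum(2)
# tube centre lines: bright tube rows & dark tube rows
for r in (60,90,150,180):
    row=im[r,:,0]>110; xs=np.where(row[290:355])[0]+290;print(r,xs.min(),xs.max())
for r in (280,320,360,400):
    row=g[r,295:355];print(r,row[::3].astype(int))
for p in[(324,60),(324,150),(324,180),(324,222),(325,280),(325,340),(325,400),(380,266),(370,253)]:print(p,px(c,*p,s))
E
```

```text
cam [556.4 -18.6 357.4] [-0.1 -0.3 -1. ]
119 [138.6  63.9  26.2]
120 [139.4  64.   26.3]
121 [138.8  63.9  25.2]
122 [139.8  64.4  27.3]
123 [139.   64.7  26.7]
124 [138.2  63.3  24.9]
125 [157.7 155.3 160.6]
126 [165.8 172.2 180.9]
127 [165.9 172.7 181.7]
128 [166.4 173.  181.4]
129 [166.4 173.2 182.2]
130 [166.2 172.6 182.2]
197 [164.2 170.3 180.1]
198 [164.8 170.8 180.6]
199 [163.6 169.4 179.6]
200 [164.3 171.2 180.7]
201 [163.6 169.4 178.7]
202 [163.9 170.1 179.1]
203 [162.2 169.3 178.1]
204 [67.1 69.3 74.2]
205 [21.1 18.9 20.7]
206 [19.1 17.  19.9]
207 [16.  14.9 16.2]
208 [16.4 13.1 16.2]
209 [16.7 14.6 16.4]
210 [16.  13.6 16. ]
211 [15.9 15.6 16.4]
60 311 332
90 312 332
150 312 332
180 313 332
280 [123  98  52 239 251 110 148 167 156 164 161 150 136 107  88 272 416 330
  77  72]
320 [117 110  75 193 236 149 150 167 157 168 165 142 135 111  88 295 420 186
  79  85]
360 [ 62  47  30  23 119 209 130 165 176 170 164 148 141  97  83 364  80  29
  33  13]
400 [504 403 529 527 534 539 134 160 161 160 152 145 122 105  69 528 530 538
 530 528]
(324, 60) [574.4  25.1  81.7]
(324, 150) [553.7 -27.2  82. ]
(324, 180) [546.2 -46.1  82.2]
(324, 222) [535.7 -72.8  87.8]
(325, 280) [ 519.9 -114.5   84.8]
(325, 340) [ 501.7 -160.7   84.9]
(325, 400) [ 481.5 -211.6   84.7]
(380, 266) [ 561.6 -121.1   79.7]
(370, 253) [ 558.1 -108.8   79.6]
```

```bash
python3 - <<'E'
from h import *
np.set_printoptions(precision=4,suppress=True)
c=dict(np.load("w1.npz"));s=dict(np.load("s1.npz"))
T=pz(c,324,124.65,82.,s);C=pz(c,324,203.83,82.,s)
im=c["image"].astype(float)
pts=[]
for r in list(range(25,110,5))+list(range(135,198,5)):
    b=np.where(im[r,300:350,0]>110)[0]+300; pts.append(pz(c,(b.min()+b.max())/2,r,78.,s))
pts=np.array(pts)[:,:2]
for r in range(260,420,5):
    pass
m=pts.mean(0);u,sv,vt=np.linalg.svd(pts-m);e=vt[0]*np.sign(-vt[0][1]);print("axis",m,e,sv/len(pts)**.5)
for r,(l,rr) in {400:(312.5,338.5)}.items():
    q=pz(c,(l+rr)/2,r,76,s)[:2];print("dark tube off axis",(q-m)@np.array([-e[1],e[0]]))
n=np.array([-e[1],e[0]])
print("tape",T,(T[:2]-m)@e,"rim",C,(C[:2]-m)@e,"gap",(C-T)[:2]@e)
t=pz(c,380.5,267.5,80,s);p=pz(c,349,226,80,s)
for q in(t,p):print("tip/pin rel rim",(q-C)[:2]@e,(q[:2]-m)@n)
np.savez("ax.npz",m=m,e=e,T=T,C=C)
E
```

```text
axis [561.9825  -2.6913] [-0.3627 -0.9319] [34.7146  0.0962]
dark tube off axis 1.2453239275137946
tape [559.7999 -11.8761  82.    ] 9.350997704636699 rim [540.0668 -61.6877  82.    ] 62.92793026228191 gap 53.576932557645215
tip/pin rel rim 48.63333390314907 42.9883587987819
tip/pin rel rim 16.67340828285857 19.03505285900579
```

```bash
python3 - <<'E'
from h import *
np.set_printoptions(precision=2,suppress=True)
a=np.load("ax.npz");m,e=a["m"],a["e"];n=np.array([-e[1],e[0]])
x=(a["C"][:2]-m)@e+97
P=m+x*e+.6*n
q=quat([0,0,-1],[n[0],n[1],0])
ctrl.move_l([*P,120],rotation=q); ctrl.move_l([*P,57],velocity=80)
print(ctrl.read_state()["ft_force"])
ctrl.set_gripper(20,20);s=ctrl.read_state();print(s["time_s"],s["width"],s["ft_force"])
P2=P-50*e
ctrl.move_l([*P2,57],velocity=50)
s=ctrl.read_state();print(s["time_s"],s["eef_pos"]-np.array([*P2,57]),s["ft_force"],s["width"])
s=ctrl.read_state();c=ctrl.camera("wrist")
cv2.imwrite("pics/w2.png",c["image"]);np.savez("w2.npz",**c);np.savez("s2.npz",**s)
E
```

```text
[0.27 0.35 0.46]
5.3917 22.89508984614059 [0.09 0.29 3.69]
6.5417 [0.63 0.88 0.17] [2.08 0.66 5.42] 23.203920498659297
```

View pics/w2.png

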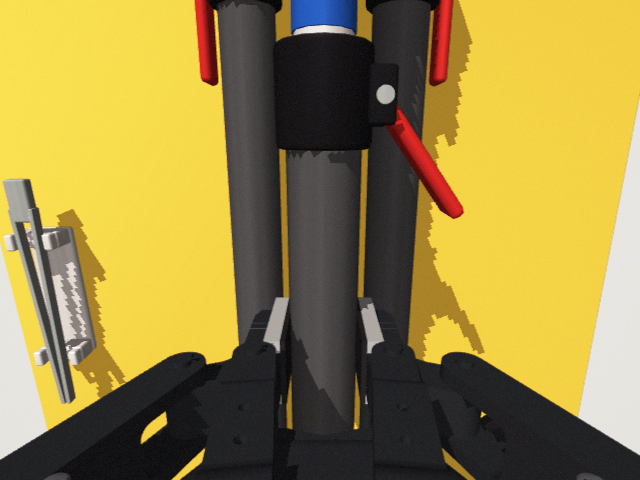

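```bash
cat >> h.py <<'E'
def gap(c,s,u=324,w=3,rows=(0,70)):
    """remaining gap, camera footward of rim: tape edge on z=82, collar top edge on z=88"""
    a=np.load("ax.npz");e=a["e"];im=c["image"][:,u-w:u+w+1].astype(float).mean(1)
    red=im[:,2]
    lo,hi=rows; br=np.where(red[lo:hi]>100)[0]+lo
    b0,b1=br.min(),br.max()
    top=red[b0:b1+1].max()
    r0=b0-.5-(red[b0-1]-red[b0-4])/(top-red[b0-4]) +(top-red[b0])/top
    r1=b1+.5+(red[b1+1]-red[b1+4])/top-(top-red[b1])/top
    T=pz(c,u,r0,82.,s);C=pz(c,u,r1,88.,s)
    t=ext(c,s)[1];
    return r0,r1,(C-T)[:2]@e,(t-C)[:2]@e,C,T
E
python3 - <<'E'
from h import *
np.set_printoptions(precision=2,suppress=True)
c=dict(np.load("w2.npz"));s=dict(np.load("s2.npz"))
print(c["image"][20:45,324])
print(gap(c,s)); print(s["eef_pos"])
for p in[(324,60),(324,200)]:print(px(c,*p,s))
a=np.load("ax.npz");print(a["T"])
E
```

```text
[[196 100  44]
 [196  98  46]
 [196 100  47]
 [197 100  46]
 [139  67  34]
 [228 231 236]
 [233 237 242]
 [233 238 242]
 [232 237 242]
 [232 237 242]
 [231 236 241]
 [232 237 243]
 [110 113 120]
 [ 47  45  48]
 [ 39  38  41]
 [ 33  34  37]
 [ 32  31  33]
 [ 35  33  38]
 [ 28  31  31]
 [ 29  27  30]
 [ 30  28  30]
 [ 32  28  31]
 [ 28  27  27]
 [ 31  29  30]
 [ 27  23  27]]
(np.float64(24.705006361301102), np.float64(32.13555291319857), np.float64(3.1772908796574706), np.float64(25.741122801037047), array([558.6 , -14.93,  88.  ]), array([559.77, -11.98,  82.  ]))
[ 523.3  -104.47   57.17]
[556.24 -21.02  87.97]
[542.78 -55.69  85.06]
[559.8  -11.88  82.  ]
```

```bash
cat >> h.py <<'E'
def drop(w):
    sn=-.103+w/2/57.15;return 57.15*(.9947-np.sqrt(1-sn*sn))
E
python3 - <<'E'
from h import *
np.set_printoptions(precision=2,suppress=True)
a=np.load("ax.npz");m,e=a["m"],a["e"];n=np.array([-e[1],e[0]])
s=ctrl.read_state();p=s["eef_pos"]
tgt=m+((a["C"][:2]-m)@e+97-50-3.2)*e+.6*n
ctrl.move_l([*tgt,57],velocity=20);ctrl.sleep(.2)
s=ctrl.read_state();c=ctrl.camera("wrist");print("moved",(s["eef_pos"]-p)[:2]@e,s["ft_force"])
np.savez("w3.npz",**c);np.savez("s3.npz",**s)
ctrl.set_gripper(85,20)
xt=(a["T"][:2]-m)@e
A=m+(xt+93.8-.2)*e+22*n; B=m+(xt+53)*e+22*n
ctrl.move_l([*A,57]);ctrl.move_l([*B,49.5],velocity=100)
ctrl.set_gripper(66)
s=ctrl.read_state();c=ctrl.camera("wrist");print(s["time_s"],s["eef_pos"]-np.array([*B,49.5]),s["ft_force"],s["width"])
cv2.imwrite("pics/w4.png",c["image"]);np.savez("w4.npz",**c);np.savez("s4.npz",**s)
E
```

```text
moved -2.803758946292887 [ 1.53 -1.62  5.57]
8.9667 [-0.21 -0.38  0.06] [-1.19  0.02 -0.18] 65.98522036073629
```

View pics/w4.png

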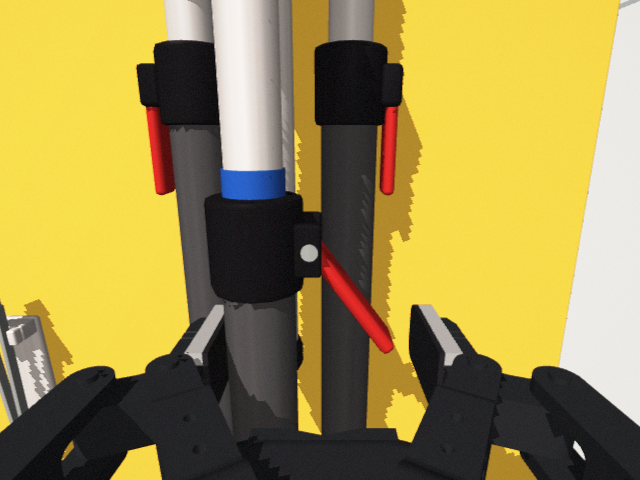

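```bash
python3 - <<'E'
from h import *
np.set_printoptions(precision=2,suppress=True)
c=dict(np.load("w4.npz"));s=dict(np.load("s4.npz"))
a=np.load("ax.npz");m,e=a["m"],a["e"];n=np.array([-e[1],e[0]])
im=c["image"]
for u in(246,253,260):
    print(u);print(np.c_[np.arange(164,175),im[164:175,u]].tolist());print(np.c_[np.arange(191,206),im[191:206,u]].tolist())
P=[pz(c,253,r,82.,s) for r in(169.5,194,196,198,200)]
print([((p-a["T"])[:2]@e).round(2) for p in P],[((p[:2]-m)@n).round(2) for p in P])
R,t=ext(c,s);print("cam x rel T",(t-a["T"])[:2]@e)
c3=dict(np.load("w3.npz"));s3=dict(np.load("s3.npz"))
print(np.c_[np.arange(0,45),c3["image"][0:45,324]].tolist())
for r in(20,24,28,32):print(r,((pz(c3,324,r,88.,s3)-a["T"])[:2]@e).round(2))
# lever tip
p=pz(c,388,350,80,s);print("tip x,y",(p-a["T"])[:2]@e,(p[:2]-m)@n)
E
```

```text
246
[[164, 239, 243, 247], [165, 239, 243, 247], [166, 239, 243, 247], [167, 240, 244, 247], [168, 238, 241, 246], [169, 239, 242, 247], [170, 229, 223, 222], [171, 204, 122, 85], [172, 201, 98, 45], [173, 200, 101, 43], [174, 200, 97, 41]]
[[191, 203, 101, 45], [192, 202, 96, 43], [193, 199, 95, 40], [194, 201, 97, 43], [195, 199, 96, 42], [196, 200, 98, 42], [197, 198, 94, 39], [198, 200, 98, 43], [199, 161, 78, 34], [200, 50, 28, 22], [201, 28, 25, 26], [202, 24, 22, 21], [203, 19, 21, 23], [204, 32, 30, 33], [205, 37, 33, 35]]
253
[[164, 223, 228, 233], [165, 225, 229, 234], [166, 221, 226, 233], [167, 224, 230, 235], [168, 222, 228, 233], [169, 224, 229, 235], [170, 214, 202, 199], [171, 195, 113, 75], [172, 187, 89, 40], [173, 189, 90, 36], [174, 190, 92, 39]]
[[191, 190, 90, 40], [192, 188, 89, 38], [193, 188, 92, 41], [194, 190, 90, 38], [195, 190, 94, 41], [196, 193, 92, 42], [197, 192, 94, 41], [198, 189, 90, 37], [199, 151, 74, 34], [200, 52, 33, 27], [201, 22, 23, 25], [202, 22, 17, 20], [203, 25, 25, 27], [204, 25, 25, 29], [205, 27, 29, 31]]
260
[[164, 199, 206, 216], [
[... 947 characters left out ...]
, [12, 196, 100, 46], [13, 196, 99, 45], [14, 192, 95, 42], [15, 198, 101, 48], [16, 197, 97, 44], [17, 195, 99, 43], [18, 196, 99, 44], [19, 197, 99, 46], [20, 195, 98, 45], [21, 198, 101, 48], [22, 194, 97, 43], [23, 196, 98, 46], [24, 195, 99, 44], [25, 196, 101, 46], [26, 195, 94, 42], [27, 194, 95, 42], [28, 197, 100, 45], [29, 197, 98, 46], [30, 195, 94, 41], [31, 193, 96, 42], [32, 89, 48, 32], [33, 41, 35, 38], [34, 39, 36, 41], [35, 38, 38, 39], [36, 38, 37, 40], [37, 31, 27, 32], [38, 29, 30, 32], [39, 27, 24, 26], [40, 30, 28, 28], [41, 32, 31, 30], [42, 29, 28, 30], [43, 29, 27, 27], [44, 33, 30, 29]]
20 -2.29
24 -1.38
28 -0.47
32 0.45
tip x,y 49.068210542187494 43.07783515866656
```

Gap now is ≈0: the full 8 mm of tape shows in rows 170.5–199.3 with no white between it and the collar. The left pad is close to the tube, and the right pad is outside the lever tip at (388,350). Next I'll brace with force feedback.

```bash
python3 - <<'E'
from h import *
np.set_printoptions(precision=2,suppress=True)
a=np.load("ax.npz");m,e=a["m"],a["e"];n=np.array([-e[1],e[0]])
xt=(a["T"][:2]-m)@e
def pos(l,w): return [*(m+(xt+53)*e+l*n),56-drop(w)]
ctrl.move_l(pos(18,66),velocity=60);ctrl.sleep(.2)
f0=np.mean([(ctrl.sleep(.03),ctrl.read_state()["ft_force"])[1] for _ in range(5)],0);print("zero",f0)
hit=ctrl.move_l(pos(27,66),velocity=10,f_stop=2.5)
s=ctrl.read_state();l0=(s["eef_pos"][:2]-m)@n;print("brace",hit,l0,s["ft_force"]-f0,s["time_s"])
ctrl.move_l(pos(l0,66),velocity=10)
s=ctrl.read_state();print("hold",(s["eef_pos"][:2]-m)@n,(s["ft_force"]-f0)[:2]@n,(s["ft_force"]-f0)[:2]@e)
c=ctrl.camera("wrist");cv2.imwrite("pics/w5.png",c["image"]);np.savez("z.npz",f0=f0,l0=l0)
E
```

```text
zero [-0.27  0.22 -0.05]
brace True 21.803639304041948 [-0.   -0.4   0.35] 10.1667
hold 21.85523713551321 -0.2732842545683259 -0.22080443970021307
```

View pics/w5.png

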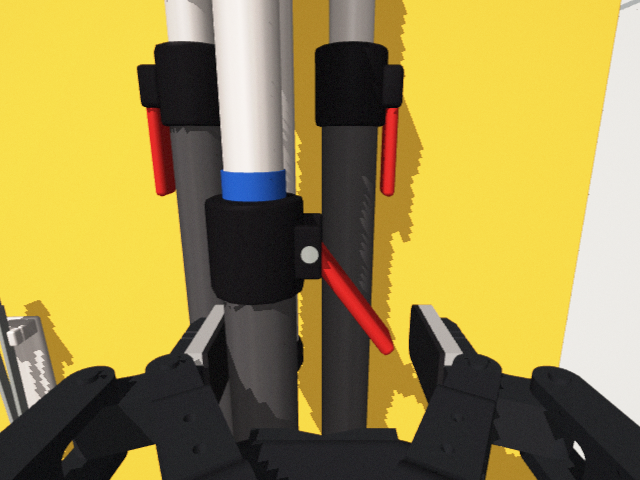

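The brace touched at 21.8 mm, where geometry put it, and the left pad is against the tube (around (225,320)). The contact is light, so I'll press slightly and close with tracking.

```bash
python3 - <<'E'
from h import *
np.set_printoptions(precision=2,suppress=True)
a=np.load("ax.npz");m,e=a["m"],a["e"];n=np.array([-e[1],e[0]]);zz=np.load("z.npz");f0=zz["f0"]
xt=(a["T"][:2]-m)@e
def pos(l,w): return [*(m+(xt+53)*e+l*n),56-drop(w)]
def st():
    s=ctrl.read_state();f=s["ft_force"]-f0;return s["time_s"],s["width"],(s["eef_pos"][:2]-m)@n,f[:2]@n,f[:2]@e,f[2]
l=float(zz["l0"])
for _ in range(6):
    if st()[3]<-1.8: break
    l+=.25;ctrl.move_l(pos(l,66),velocity=10);ctrl.sleep(.05)
print("pre",l,np.array(st()))
w=66
while w>34:
    w-=2;ctrl.set_gripper(w,40);S=st()
    l-=1+np.clip(.12*(-2-S[3]),-.4,.4)
    ctrl.move_l(pos(l,w),velocity=25);print(w,round(l,2),np.array(S),round(st()[3],1))
    if abs(st()[3])>15 or S[1]-w>3: print("stop");break
c=ctrl.camera("wrist");s=ctrl.read_state();cv2.imwrite("pics/w6.png",c["image"]);np.savez("w6.npz",**c);np.savez("s6.npz",**s);np.savez("l.npz",l=l,w=w)
E
```

```text
pre 22.303639304041948 [11.07 66.09 22.   -3.99 -0.41  1.93]
64 20.9 [11.28 63.87 21.52 -8.22  0.32  3.77] -2.2
62 19.5 [11.75 61.93 20.19 -7.49 -0.39  3.06] -0.4
60 18.1 [12.22 59.85 19.07 -5.62 -0.72  4.28] 0.5
58 16.92 [12.68 58.23 18.01 -3.57  0.39  2.94] 0.7
56 16.1 [13.15 55.93 17.11 -0.5   0.1   3.78] 5.4
54 15.41 [13.62 54.02 16.06  0.64  3.2   5.2 ] 5.6
52 14.47 [14.08 52.26 15.08 -1.56  4.61  4.43] 4.4
50 13.56 [14.55 50.14 14.12 -1.23  3.9   4.93] 3.9
48 12.58 [15.02 48.24 13.11 -1.82  3.77  4.84] 4.4
46 11.58 [15.48 45.99 12.13 -1.97  2.11  5.52] 2.9
44 10.43 [15.95 44.09 11.16 -3.25  1.43  5.  ] 3.5
42 9.39 [16.42 42.36 10.11 -2.32  1.56  5.14] 2.9
40 8.45 [16.88 40.03  9.14 -1.52  1.64  2.24] 2.1
38 7.42 [17.35 38.03  8.17 -2.23  1.37  4.74] 3.0
36 6.33 [17.82 36.51  7.17 -2.75  0.5   3.36] 2.6
34 5.46 [18.28 33.63  6.13 -0.91  0.32  3.44] 2.6
```

View pics/w6.png

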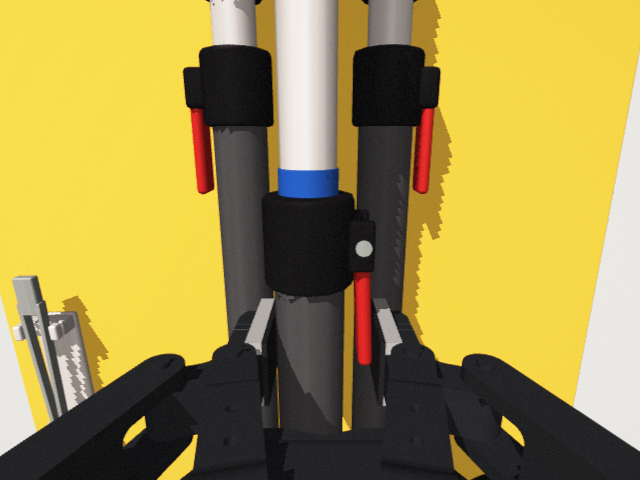

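```bash
python3 - <<'E'
from h import *
np.set_printoptions(precision=2,suppress=True)
a=np.load("ax.npz");m,e=a["m"],a["e"];n=np.array([-e[1],e[0]]);zz=np.load("z.npz");f0=zz["f0"]
xt=(a["T"][:2]-m)@e
def pos(l,w): return [*(m+(xt+53)*e+l*n),56-drop(w)]
def st():
    s=ctrl.read_state();f=s["ft_force"]-f0;return s["time_s"],s["width"],(s["eef_pos"][:2]-m)@n,f[:2]@n,f[:2]@e,f[2]
l=float(np.load("l.npz")["l"])
for w,d in((32.5,.6),(31.5,.5)):
    ctrl.set_gripper(w,40);print(w,np.array(st()));l-=d;ctrl.move_l(pos(l,w),velocity=25);print(l,np.array(st()))
ctrl.set_gripper(26,60);ctrl.sleep(.2);print(np.array(st()))
for _ in range(4):
    f=st()[3]
    if abs(f)<2.5: break
    l+=np.clip(.15*f,-.6,.6);ctrl.move_l(pos(l,31.5),velocity=15);ctrl.sleep(.1);print(l,np.array(st()))
c=ctrl.camera("wrist");s=ctrl.read_state();cv2.imwrite("pics/w7.png",c["image"]);np.savez("w7.npz",**c);np.savez("s7.npz",**s)
for k in(6,7):
    c=dict(np.load(f"w{k}.npz"));s=dict(np.load(f"s{k}.npz"));im=c["image"];u=308 if k==6 else 310
    print(k,np.c_[np.arange(164,174),im[164:174,u]].tolist(),np.c_[np.arange(190,204),im[190:204,u]].tolist())
    print([((pz(c,u,r,82.,s)-a["T"])[:2]@e).round(2) for r in(170,195,197,199)])
E
```

```text
32.5 [18.8  32.86  5.31 -0.91  2.26  3.94]
4.863859204495139 [19.05 32.6   5.01  2.22  0.24 -0.44]
31.5 [19.27 31.78  4.81  0.71  0.97  1.13]
4.363859204495139 [19.52 31.53  4.6   3.31  0.45 -0.74]
[19.93 28.39  4.18 -2.54  1.31  9.75]
3.9832302741231067 [20.28 28.41  4.12  1.04  1.37  7.79]
6 [[164, 233, 237, 243], [165, 234, 237, 243], [166, 233, 236, 242], [167, 232, 236, 242], [168, 232, 237, 242], [169, 234, 237, 242], [170, 207, 153, 127], [171, 193, 97, 46], [172, 195, 96, 43], [173, 194, 96, 41]] [[190, 193, 93, 38], [191, 192, 92, 38], [192, 193, 95, 39], [193, 194, 93, 38], [194, 194, 94, 40], [195, 192, 92, 38], [196, 192, 92, 39], [197, 194, 96, 40], [198, 64, 35, 26], [199, 26, 24, 26], [200, 25, 23, 26], [201, 27, 25, 27], [202, 35, 33, 33], [203, 33, 31, 33]]
[np.float64(-8.2), np.float64(-0.92), np.float64(-0.33), np.float64(0.27)]
7 [[164, 235, 238, 244], [165, 235, 238, 243], [166, 235, 239, 243], [167, 234, 238, 242], [168, 235, 239, 244], [169, 234, 239, 243], [170, 201, 129, 102], [171, 197, 97, 43], [172, 197, 96, 42], [173, 197, 95, 41]] [[190, 196, 96, 40], [191, 194, 95, 39], [192, 198, 98, 41], [193, 199, 101, 46], [194, 195, 96, 42], [195, 197, 96, 42], [196, 196, 94, 38], [197, 118, 57, 30], [198, 40, 28, 25], [199, 23, 22, 24], [200, 25, 22, 25], [201, 29, 26, 30], [202, 31, 29, 35], [203, 33, 29, 34]]
[np.float64(-8.09), np.float64(-0.76), np.float64(-0.17), np.float64(0.43)]
```

View pics/w7.png

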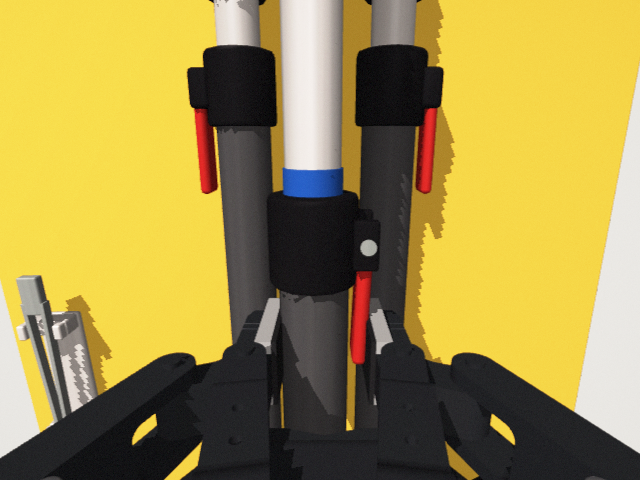

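```bash
python3 - <<'E'
from rig import ctrl
s=ctrl.read_state();print(s["time_s"],s["width"],s["ft_force"]);ctrl.finish_job()
E
```

```text
20.3333 28.80792857104225 [ 0.66399282 -0.93643874  8.47548914]
the job is handed in; nothing more can be done
```

I pushed the leg in to its mark, braced one finger on the far side and squeezed the lever shut. I handed the job in at 20.3 s, still gripping with a 60 N setting.

**Leg at its mark:** the last wrist picture shows the whole 8 mm of tape, with no bright strip between it and the collar. That puts the gap at 0 to within about 0.2 mm. An earlier picture, taken while still pushing, suggested 0.3–0.4 mm.

**Lever shut:** it lies along the tube under the pad. The finger opening reads 28.4–28.8 mm, below the nominal 31.5 mm. I take that to be pads giving under load, since the bare 24 mm tube also read about 23 mm. I judged it shut from the picture and did not measure the lever angle.

**Brace:** contact came where I expected it, at 21.8 mm. I then closed the gripper in small steps while moving the arm back to keep that finger on the leg. Just after some arm steps the net sideways force fell to about zero or pointed the other way, by at most 5.6 N. The brace may therefore have been only lightly loaded, or briefly off the leg, at those moments.

**Tripod:** it shifted sideways by roughly 0.5 mm by estimate, and nothing else was touched. The gripper presses it down with about 8 N.

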